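# Move the lift-off door to the other drying box

## Task

Take the lift-off door from the empty drying box and hang it on the box with the shell dish: squeeze the two tabs to draw in the sprung hinge pin, lift the door straight off, feel for the notches in the other box's hinge rails, lower it in fully and let the pin spring home into its hole. Work gently, never forcing the door against a box, leave the door hanging by itself and do not disturb the dish, bottle, pot or dropper.

Things in the scene. Friction and masses are not known exactly. Their poses are not given: they have to be found in the camera images.
- door_hinge (a point): Lift-off door: black panel 72 mm wide, 4 mm thick, hanging from a steel hinge barrel (14 mm diameter, 110 mm long). Point: middle of the barrel on the hinge axis. y runs along the barrel, z up (panel below in the plane x = 0, lower edge 90 mm down), x towards the box's inside. The pin is at the -y end. 0.25 kg, may vary by a quarter.
- door_tabs (a point): Grip point of the door, 34 mm above its axis and 6 mm to +y: middle of its two upright steel tabs with the pin drawn in. Tabs: 16 mm in x, tops 14 mm above this point. Outer face of the fixed tab 17 mm to +y; of the pin's tab 29 mm to -y at rest, 17 mm when squeezed (34 mm over both). Axes as the door. Grip along y from above, 30 N or more. Rails and barrel stay 25 mm below this point.
- pin (a joint): How far the sprung hinge pin is drawn into the door (m): 0 fully out, 0.012 fully in at its stop. The pin (7 mm diameter) sticks out 11.5 mm beyond the barrel's -y end when out, not at all when in. Its spring pushes with 4 N when out, 9 N when in.
- boxA_hinge (a point): The empty white drying box (fixed, 150 mm wide in y, 100 mm deep in x, 115 mm high, open front to -x), on which the door hangs at the start. Point: where the middle of the hung door's barrel lies, 127 mm above the table, 26 mm in front of the box. x points into the box, y along the hinge, z up.
- boxB_hinge (a point): The like white box with the shell dish in it; same axes. This point is 127 mm up and 8 mm in front of the box. The hung door's barrel axis lies at z = 0, y = 0 of this point but anywhere from 8 to 30 mm in front of it (x = -8 to -30 mm: the rails are screwed on through slots), so that x must be found by feel. The rails stay put.
- boxB_rail (a point): Middle of the flat tops of box B's two aluminium hinge rails, 5 mm straight above boxB_hinge. The rails lie at y = 43 to 58 and -43 to -58 mm and run along x; the barrel's ends ride on them (axis 7 mm above the tops). Fences outside them, 117 mm apart inside, rise 4 mm above the tops. Moved forward (-x) from here, the barrel meets the notches.
- boxB_front (a point): Foremost place of the notches: 30 mm in front (-x) of boxB_rail, same height. Each rail has one square upright notch, 16 mm wide in x and 12 mm deep, open above; the barrel drops in 12 mm. In line with it the -y fence has an 11 mm square hole for the pin. In front of the notch the rail goes on for 7 mm only, so feel from the box side forwards.
- dish: Oval shell dish, 54 x 74 x 20 mm, standing in box B; bystander. Origin under its centre.
- bottle: Clear conical glass bottle, 57 mm across, 104 mm tall; bystander. Origin under its centre.
- pot: Small pigment pot with black cap, 29 mm across, 52 mm tall; bystander. Origin under its centre.
- dropper: Small dropper bottle with white cap, 20 mm across, 67 mm tall; bystander. Origin under its centre.
Things that resemble listed ones, but are neither listed nor needed, are in the scene too. Of the things like the part that bears door_hinge, leave any that is red; of the rest the larger one is meant.

How it is judged:
By the outcome, as a careful person would: the job done as asked, in the order asked, and still so for the second after the job is handed in, with the robot touching nothing.
It also fails if it takes over 64 s, if anything falls off the work surface, if the arm or the gripper's body presses on something with over 40 N, if the wrist force passes 120 N, or if a joint passes its speed limit or range.

## Robot

A 6-joint arm with a two-finger parallel gripper is mounted at the origin on the work surface; the furniture and walls round the work are solid. World frame = base frame: x ahead of the robot, y to its left, z up, the work surface at z = 0. Lengths are in m, angles in rad, forces in N, time in s.
With the tool pointing down it reaches from about 0.35 to 0.975 m from the base axis. Payload 7.1 kg.
Tool frame: the origin (TCP) lies between the finger pads; the fingertips stand 19 mm ahead of it and the grasp point (between the pads) is the TCP; z points along the fingers, y is the line along which they close (so a half turn about z gives the same grasp; the last joint's range is limited). The gripper opens to 88 mm and grips with 3 to 60 N. Pads are 20 mm wide; open, the fingers measure 115 mm over their backs; the gripper's body (75 mm by 178 mm) begins 61 mm behind the grasp point.
Start: joints at [1.297, 0.423, 1.63, -0, 1.089, -0.019], TCP at [0.158, 0.605, 0.242] pointing down, gripper open.
Joint ranges: [-3, 3], [-0.9, 2.11], [0.09, 2.58], [-1.31, 4.45], [0.11, 2.69], [-2.54, 2.54]. Speed limits (rad/s): [2.39, 2.39, 3.01, 3.14, 3.14, 3.14].

## Interface

Orientations are given as [roll, pitch, yaw] about the fixed x, y, z axes, in that order (R = Rz(yaw) Ry(pitch) Rx(roll)).
In Python, from cell import ctrl, eoat, cams, recognise gives the robot as it stands. Calls block until the motion is done:
- ctrl.move_pose(position, orientation): joint-space move of the TCP to a pose.
- ctrl.move_l(position, ori=None, feed=0.15, threshold=None): straight line of the TCP; ori=None keeps the orientation; feed is the mean speed in m/s. With threshold (N) it stops when the force on the tool has changed by that much, and returns True; else False.
- ctrl.move_j(angles): joint-space move.
- eoat.command_gripper(opening): finger opening in m; the grip force is fixed at half the most; returns when the fingers have stopped.
- ctrl.sleep(seconds).
- ctrl.solve_ik(position, orientation): joint angles nearest the present ones, or None.
- cams.get_image(name): name is "side" or "top"; returns a dict with "pixels" (384x512x3 uint8, red, green, blue), "K" (3x3 intrinsics, pixels), "dist_coeffs" ([k1, k2, p1, p2, k3] as OpenCV has them; the pictures are not rectified), "R" (3x3) and "t" (3): a world point X has camera coordinates R X + t. Camera axes: x right, y down, z forward; pixel columns grow to the right and rows downward; lengths in m; the calibration is good to about 2 mm. A picture is of the moment at which its call begins. There is no depth.
A pose or a line that the arm cannot do raises ctrl.PlanningError and nothing moves.
- ctrl.finish_job(): hands the job in; it is judged then, once.
Trained networks look in a picture, given as the dict that the camera call returned (one of the last four; its "shot" number tells which), for a name from the list of things; names that differ only in an ending like _2 or _b are one class to them, and where a whole thing is asked for, a point or a joint stands for the part that bears it (a point fixed in the world has none). Each returns a list of dicts, best first, with "confidence" (0 to 1); they miss things now and then, are a little off and sometimes report something else, mostly with a low value. They report only what shows in the picture. A call takes as long as a camera call. They do not tell look-alikes from the thing itself.
- recognise(picture, label): "location" ([row, column] in pixels, amid what is visible of it).
Readings, each from a call of its own:
- ctrl.get_time_s(): time.
- ctrl.get_joints(): joint angles.
- ctrl.get_dq(): joint speeds.
- ctrl.get_tau(): joint torques, N m.
- ctrl.get_eef_pos(): TCP position.
- ctrl.get_tcp_rot(): TCP orientation.
- ctrl.get_force(): force on the tool from outside, world axes, zero at the start.
- ctrl.get_wrist_torque(): the same for the moment, N m.
- ctrl.get_finger_gap(): finger opening in m.
- ctrl.get_grip_force(): force on a finger pad.
Only numpy, scipy, OpenCV 4.12 (cv2) and the standard library are available. Lean on these libraries where they do the work, as an engineer would, in place of code of your own. Each camera call takes 0.05 s, during which the arm holds its last target. There are 200 camera calls.

## Working session

There is one attempt and no reset: what is moved stays moved. The work goes in short steps, each a Python script; the robot and the scene stay as the last script left them, time stands still between calls to the robot, and variables do not carry over. Pictures are saved under pics/ and viewed, at most 10 in all, crops included, and the job is handed in when it is done.

```bash
ls; mkdir -p pics; python3 - <<'E'
from cell import ctrl,eoat,cams,recognise
import cv2,pickle
for n in ("top","side"):
    p=cams.get_image(n); pickle.dump(p,open(n+".pkl","wb"))
    cv2.imwrite(f"pics/{n}0.png",cv2.cvtColor(cv2.resize(p["pixels"],(800,600),interpolation=cv2.INTER_CUBIC),cv2.COLOR_RGB2BGR))
    print(n,p["K"],p["dist_coeffs"],p["R"],p["t"])
    for l in ("door_hinge","door_tabs","pin","boxA_hinge","boxB_hinge","boxB_rail","dish","bottle","pot","dropper"):
        print(l,[([round(float(v)) for v in d["location"]],round(float(d["confidence"]),2)) for d in recognise(p,l)])
print(ctrl.get_time_s(), ctrl.get_tcp_rot(), ctrl.get_finger_gap())
E
```

```text
pics
top [[463.65843773   0.         250.01351586]
 [  0.         463.65843773 189.05110784]
 [  0.           0.           1.        ]] [-0.00759788  0.          0.          0.          0.        ] [[-0.01393943 -0.99990112 -0.00185646]
 [-0.99852471  0.01401764 -0.05245857]
 [ 0.05247941  0.00112248 -0.99862138]] [7.29591783e-04 4.86790139e-01 1.23090836e+00]
door_hinge [([161, 326], 0.84), ([211, 340], 0.6), ([271, 344], 0.5)]
door_tabs [([162, 322], 0.78), ([273, 343], 0.72)]
pin []
boxA_hinge [([138, 322], 0.74)]
boxB_hinge [([148, 174], 0.93)]
boxB_rail [([148, 171], 0.62)]
dish [([105, 238], 0.4)]
bottle [([203, 250], 0.72)]
pot [([128, 244], 0.43)]
dropper []
side [[478.81467082   0.         253.33273742]
 [  0.         478.81467082 194.25484257]
 [  0.           0.           1.        ]] [-0.02986183  0.          0.          0.          0.        ] [[ 0.85865626 -0.51246647  0.00935668]
 [-0.28242539 -0.4882901  -0.82571707]
 [ 0.42772109  0.70636457 -0.56400689]] [-0.42769966  0.24257278  1.17514151]
door_hinge [([234, 307], 0.8), ([304, 225], 0.7), ([274, 282], 0.64)]
door_tabs [([235, 309], 0.96), ([281, 279], 0.82)]
pin [([297, 231], 0.45), ([271, 275], 0.44), ([226, 316], 0.4)]
boxA_hinge [([238, 336], 0.63)]
boxB_hinge []
boxB_rail [([169, 247], 0.61)]
dish []
bottle [([226, 245], 0.71)]
pot [([204, 295], 0.6)]
dropper []
1.1 [ 3.14155020e+00 -2.83022473e-05  2.88678663e+00] 0.08788876959637194
```

View pics/top0.png

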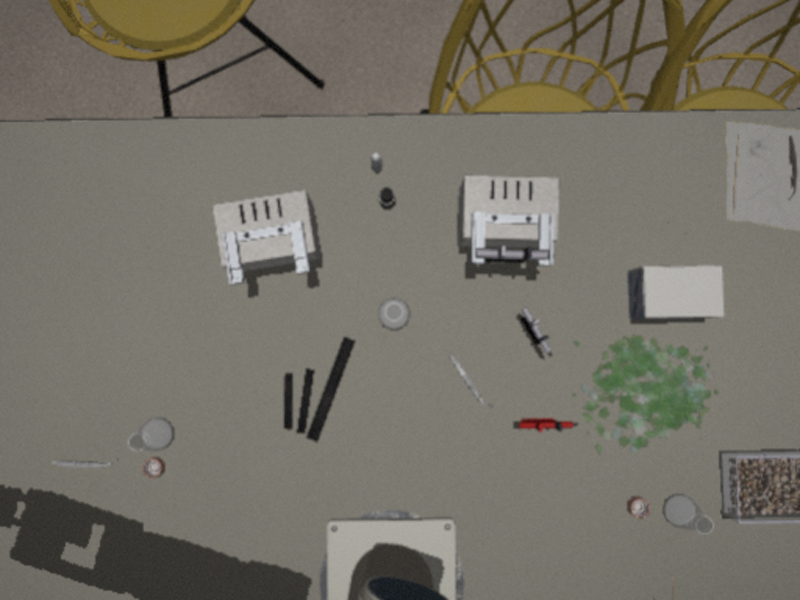

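View pics/side0.png

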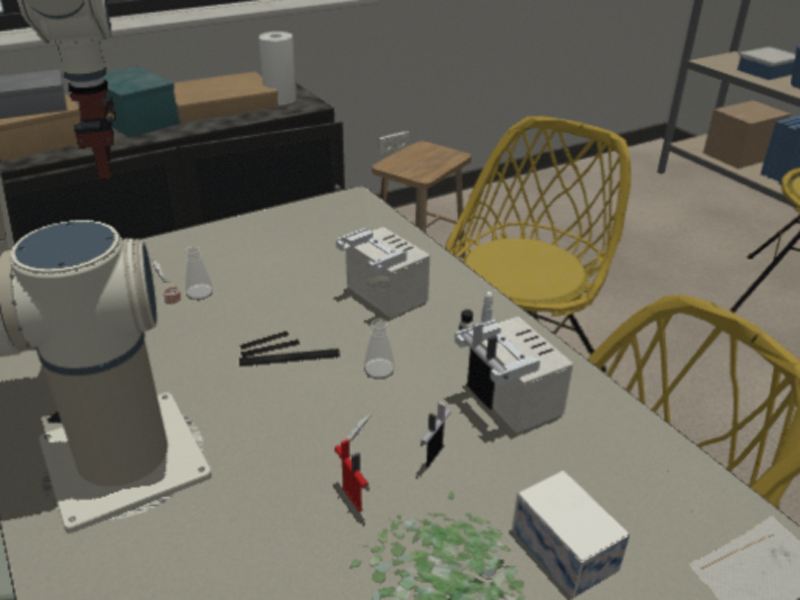

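The top view has three door-like things: the black door on box A at enlarged px (512,255), the small black stray at (535,332) and a red one at (545,424). I choose the one hanging on the right-hand box (A), because it is the larger and isn't red. Box B is on the left, around (268,240), slightly turned. Next, close crops of both.

```bash
python3 - <<'E'
import cv2,pickle,numpy as np
p=pickle.load(open("top.pkl","rb"))["pixels"][...,::-1]; s=pickle.load(open("side.pkl","rb"))["pixels"][...,::-1]
def crop(im,c,r,w,h,k,name):
    o=cv2.resize(im[r:r+h,c:c+w],(w*k,h*k),interpolation=cv2.INTER_CUBIC)
    o=cv2.convertScaleAbs(o,alpha=1.2)
    for i in range(0,w,10): cv2.line(o,(i*k,0),(i*k,4 if i%20 else 10),(0,255,255),1); i%20 or cv2.putText(o,str(c+i),(i*k,20),0,.4,(0,255,255))
    for i in range(0,h,10): cv2.line(o,(0,i*k),(4 if i%20 else 10,i*k),(0,255,255),1); i%20 or cv2.putText(o,str(r+i),(12,i*k+4),0,.4,(0,255,255))
    return o
cv2.imwrite("pics/A.png",crop(p,280,106,100,75,8,""))
cv2.imwrite("pics/B.png",crop(p,125,116,100,75,8,""))
cv2.imwrite("pics/S.png",np.hstack([crop(s,280,180,80,110,5,""),crop(s,205,135,80,110,5,"")]))
E
```

```text
(no output)
```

View pics/A.png

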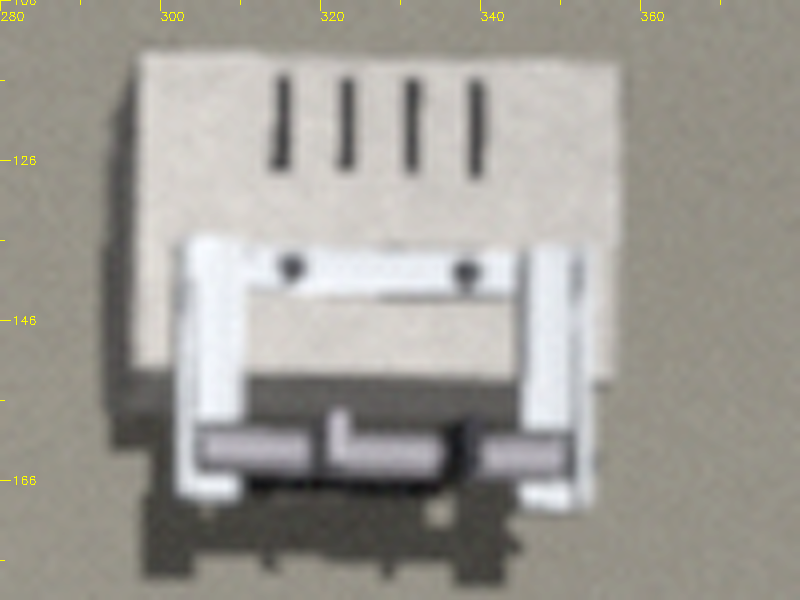

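View pics/B.png

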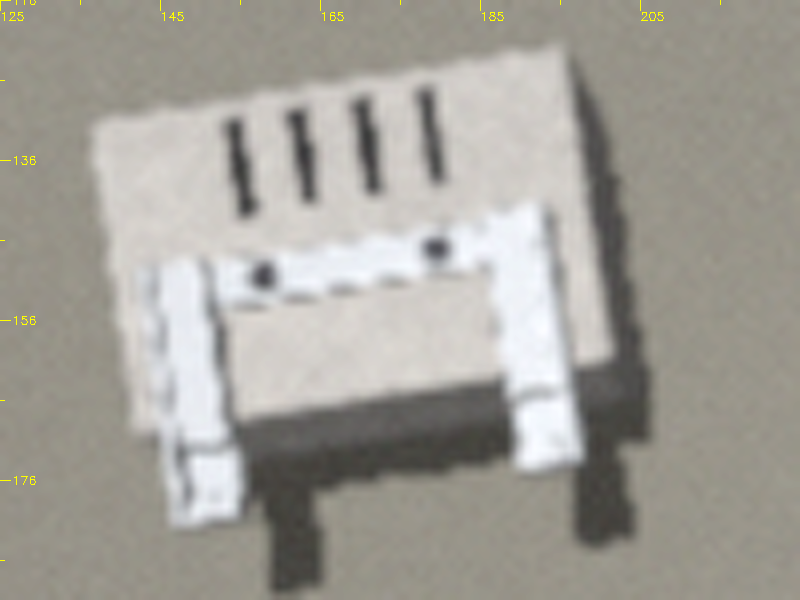

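View pics/S.png

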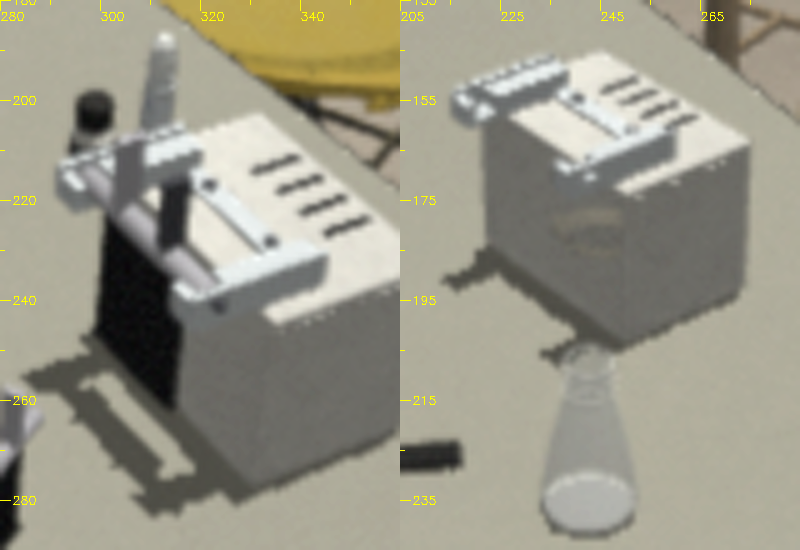

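The crops show box A with the door's barrel from (304.5,161.5) to (351,162.5), and the empty notched rails on box B. In the rails, seams at about (151,172) and (192,165) look like the notches' rear edges. Side crop: the glass/dish is visible inside B. Fitting both box poses from the corners next.

```bash
cat > geo.py <<'E'
import numpy as np,cv2,pickle
from scipy.optimize import least_squares
C={n:pickle.load(open(n+".pkl","rb")) for n in("top","side")}
def proj(n,P):
    c=C[n]; return cv2.projectPoints(np.atleast_2d(P).astype(float),cv2.Rodrigues(np.array(c["R"]))[0],np.array(c["t"],float),np.array(c["K"]),np.array(c["dist_coeffs"],float))[0][:,0]
def px(X,c,r,k): return (np.array(X)+.5)/k-.5+[c,r]
def plane(n,uv,z):
    c=C[n];R=np.array(c["R"]);d=R.T@np.append(cv2.undistortPoints(np.array([[uv]],float),np.array(c["K"]),np.array(c["dist_coeffs"],float))[0,0],1);o=-R.T@c["t"]
    return o+d*(z-o[2])/d[2]
E
python3 - <<'E'
from geo import *
from cell import ctrl
def fit(front,obs):
    L={'bl':(100,75),'br':(100,-75),'fr':(0,-75),'fl':(0,75)}
    def P(v,k,z): a,b=L[k]; a=(a+front)/1e3;b/=1e3; return [v[0]+a*np.cos(v[2])-b*np.sin(v[2]),v[1]+a*np.sin(v[2])+b*np.cos(v[2]),z]
    f=lambda v:np.concatenate([proj(n,P(v,k,z))[0]-u for n,k,z,u in obs])
    r=least_squares(f,[.55,0,0],loss="soft_l1"); print(np.round(r.x,4)); print(np.round(f(r.x).reshape(-1,2),1).tolist()); return r.x
T=.115
for only in (("top",),("side",),("top","side")):
  A=[("top",k,T,px(u,280,106,8)) for k,u in dict(bl=(140,55),br=(620,65),fr=(612,383),fl=(133,370)).items()]
  A+=[("side",k,z,px(u,280,180,5)) for k,z,u in [("bl",T,(258,112)),("fr",T,(270,325)),("fr",0,(238,490))]]
  B=[("top",k,T,px(u,125,116,8)) for k,u in dict(bl=(95,122),br=(562,47),fr=(613,360),fl=(135,432)).items()]
  B+=[("side",k,z,px(u,205,135,5)) for k,z,u in [("bl",T,(203,52)),("br",T,(350,143)),("fr",T,(227,193)),("fr",0,(227,348)),("fl",0,(87,243))]]
  print(only); a=fit(26,[o for o in A if o[0] in only]); b=fit(8,[o for o in B if o[0] in only])
np.save("ab.npy",[a,b])
print("barrel",[plane("top",px(u,280,106,8),.128) for u in [(198,447),(570,455)]])
Rb=np.array([[np.cos(b[2]),-np.sin(b[2])],[np.sin(b[2]),np.cos(b[2])]])
for u in [(208,447),(538,393),(205,522),(548,468)]: print("railB local",np.round(Rb.T@(plane("top",px(u,125,116,8),.132)[:2]-b[:2])*1e3,1))
Ra=np.array([[np.cos(a[2]),-np.sin(a[2])],[np.sin(a[2]),np.cos(a[2])]])
for u in [(210,497),(550,508)]: print("railA end local",np.round(Ra.T@(plane("top",px(u,280,106,8),.132)[:2]-a[:2])*1e3,1))
for y in (a[2],a[2]+np.pi): print(ctrl.solve_ik([a[0],a[1],.3],[np.pi,0,y]))
for y in (b[2],b[2]+np.pi): print(ctrl.solve_ik([b[0],b[1],.3],[np.pi,0,y]))
E
```

```text
('top',)
[ 0.5423 -0.1948 -0.0406]
[[-0.3, -0.4], [0.1, -0.1], [0.5, 0.2], [-0.3, 0.2]]
[0.5346 0.1861 0.1408]
[[-0.8, -0.4], [0.6, -0.3], [0.2, 0.2], [-0.1, 0.5]]
('side',)
[ 0.5391 -0.193  -0.0632]
[[0.0, -0.4], [-0.9, -0.5], [0.9, 1.0]]
[0.5335 0.1851 0.1362]
[[0.3, -0.7], [0.7, -0.5], [-0.1, -0.0], [-0.3, 0.4], [-0.4, 0.6]]
('top', 'side')
[ 0.5414 -0.1936 -0.0501]
[[-0.3, -0.3], [0.1, 0.6], [0.2, 0.9], [-0.6, 0.4], [0.2, -0.7], [0.3, -0.8], [2.0, 0.6]]
[0.5343 0.186  0.1387]
[[-0.7, -0.4], [0.7, -0.1], [0.2, 0.4], [-0.1, 0.6], [0.2, -0.9], [0.8, -0.8], [-0.0, -0.3], [-0.2, 0.1], [-0.3, 0.4]]
barrel [array([ 0.54632576, -0.13967612,  0.128     ]), array([ 0.54228562, -0.25312174,  0.128     ])]
railB local [-0.7 49.6]
railB local [  0.3 -52. ]
railB local [-23.2  53.7]
railB local [-22.8 -51.7]
railA end local [-13.3  50.5]
railA end local [-13.  -52.8]
[-3.64226628e-01  2.86996426e-01  1.68767824e+00 -4.44089210e-16
  1.16691799e+00  1.25665096e+00]
[-0.36422663  0.28699643  1.68767824  0.          1.16691799 -1.88494169]
[ 3.13959441e-01  2.72618415e-01  1.70744764e+00 -4.44089210e-16
  1.16152660e+00  1.74601480e+00]
[ 0.31395944  0.27261841  1.70744764  0.          1.1615266  -1.39557786]
```

Both fits agree to about 2 mm. Box A's hinge is at (0.544,-0.195) with yaw -0.04. Box B's is at (0.534,0.186) with yaw 0.14, and its notch probably lies about 8–10 mm in front of that. Now reaching over the tabs.

```bash
python3 - <<'E'
from cell import ctrl,eoat,cams
import numpy as np,cv2
y=-.039; o=[np.pi,0,y]; g=[.5440,-.1895]
ctrl.move_pose([*g,.24],o); print(ctrl.get_time_s())
print(ctrl.move_l([*g,.161],o,feed=.08,threshold=4), ctrl.get_eef_pos(),ctrl.get_time_s())
s=[cams.get_image(n)["pixels"][...,::-1] for n in ("side","top")]
a=cv2.resize(s[0][165:285,265:345],(400,600),interpolation=cv2.INTER_CUBIC)
b=cv2.resize(s[1][100:220,290:370],(400,600),interpolation=cv2.INTER_CUBIC)
cv2.imwrite("pics/grip.png",np.hstack([a,b]))
E
```

```text
4.1917
False [ 0.54440851 -0.18965633  0.16152346] 5.325
```

View pics/grip.png

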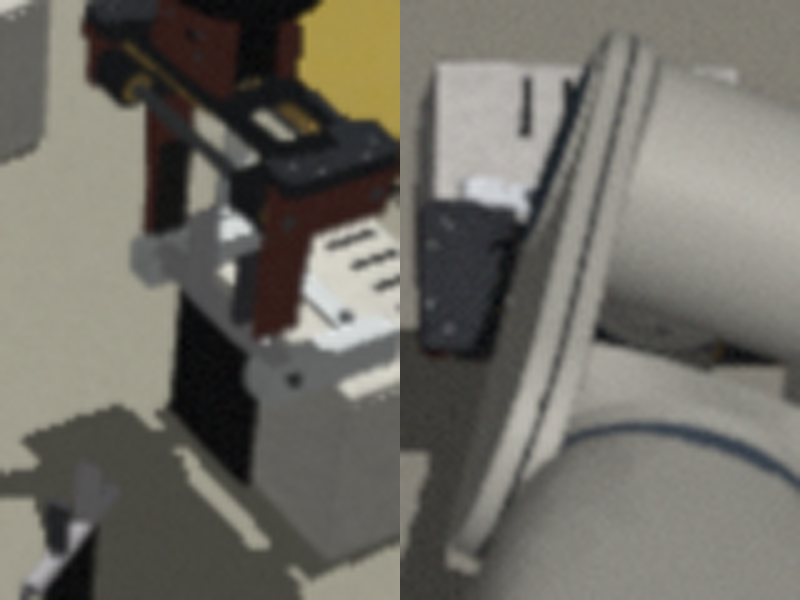

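The side crop (left) shows the fingers straddling the light and black tabs, at about (240,230) and (250,280). The top view is hidden by the arm. I'll squeeze in steps, then lift gently while watching the force.

```bash
python3 - <<'E'
from cell import ctrl,eoat
import numpy as np
def st(m): print(m,np.round(ctrl.get_force(),1),np.round(ctrl.get_wrist_torque(),2),round(ctrl.get_finger_gap(),4),round(ctrl.get_grip_force(),1),np.round(ctrl.get_eef_pos(),4),round(ctrl.get_time_s(),2))
st("pre")
for g in (.06,.045,.0):
    eoat.command_gripper(g); st(g)
E
```

```text
pre [-0.4 -0.  -1. ] [ 0.02  0.16 -0.03] 0.0879 0.0 [ 0.5444 -0.1896  0.1616] 5.42
0.06 [ 0.7 -0.8  0.1] [-0.03  0.16  0.01] 0.0599 0.0 [ 0.544  -0.1895  0.161 ] 6.05
0.045 [-0.3 -3.7 -2.3] [-0.87  0.21  0.04] 0.045 2.5 [ 0.544  -0.19    0.1611] 6.52
0.0 [-0.1  1.4  2.9] [-0.07  0.29 -0.  ] 0.0336 30.0 [ 0.544  -0.189   0.1611] 6.86
```

```bash
cat > st.py <<'E'
from cell import ctrl,eoat,cams
import numpy as np
def st(m): print(m,np.round(ctrl.get_force(),1),np.round(ctrl.get_wrist_torque(),2),round(ctrl.get_finger_gap(),4),round(ctrl.get_grip_force(),1),np.round(ctrl.get_eef_pos(),4),round(ctrl.get_time_s(),2))
E
python3 - <<'E'
from st import *
p=[.544,-.1895]
for z in (.168,.177,.19):
    r=ctrl.move_l([*p,z],feed=.025,threshold=8); st((z,r))
    if r: break
else:
    ctrl.move_l([*p,.27],feed=.15); st("up")
E
```

```text
(0.168, False) [ 0.1  0.2 -2.7] [ 0.02  0.14 -0.04] 0.0332 30.0 [ 0.5439 -0.1895  0.1679] 7.29
(0.177, False) [-0.2  0.6 -3.4] [0.02 0.16 0.  ] 0.0332 30.0 [ 0.5441 -0.1895  0.1772] 7.8
(0.19, False) [ 0.8 -0.7 -2.3] [-0.    0.19 -0.02] 0.0334 30.0 [ 0.544  -0.1895  0.1901] 8.47
up [ 0.6 -0.6 -3.1] [0.04 0.16 0.02] 0.0333 30.0 [ 0.5434 -0.1893  0.2692] 9.15
```

```bash
cat >> st.py <<'E'
B=np.array([.5344,.186]);YB=.139
Rm=np.array([[np.cos(YB),-np.sin(YB)],[np.sin(YB),np.cos(YB)]])
O=[np.pi,0,YB]
def P(x,z,y=0): return [*(B+Rm@np.array([x,6+y])/1e3),z]
def loc(): p=np.array(ctrl.get_eef_pos()); return np.round(np.append(Rm.T@(p[:2]-B)*1e3-[0,6],p[2]*1e3),1)
E
python3 - <<'E'
from st import *
import cv2
ctrl.move_pose(P(3,.27),O); st("over")
ctrl.move_l(P(3,.182),O,feed=.12,threshold=8); st("near")
c=cams.get_image("side")["pixels"][...,::-1][110:230,190:290]
r=ctrl.move_l(P(3,.168),O,feed=.015,threshold=4); st(("land",r)); print(loc())
c2=cams.get_image("side")["pixels"][...,::-1][110:230,190:290]
cv2.imwrite("pics/land.png",np.hstack([cv2.resize(i,(400,480),interpolation=cv2.INTER_CUBIC) for i in (c,c2)]))
E
```

```text
over [-0.5 -0.3 -2.4] [-0.06  0.17 -0.  ] 0.0332 30.0 [0.5368 0.1915 0.2698] 10.57
near [-0.3 -0.2 -2.6] [-0.04  0.12 -0.01] 0.0335 30.0 [0.5372 0.1924 0.1826] 11.46
('land', True) [-1.4 -0.3  5.2] [-0.31  0.26  0.01] 0.0335 30.0 [0.5365 0.1924 0.173 ] 12.15
[3.00e+00 1.00e-01 1.73e+02]
```

View pics/land.png

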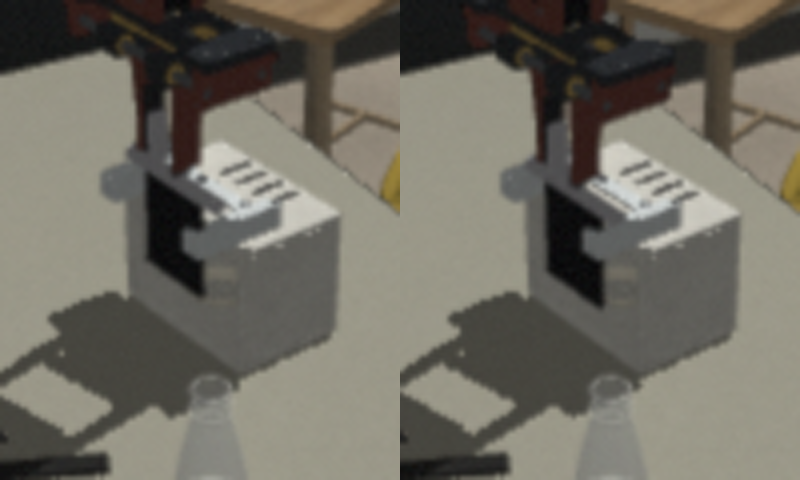

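Landed on the rail tops at z 0.173 as predicted: in the side view the barrel sits on both rails and the dish inside is undisturbed. Feeling forward in small steps.

```bash
python3 - <<'E'
from st import *
x=3.
while x>-14:
    x-=1.0 
    ctrl.move_l(P(x,.1742),O,feed=.02)
    r=ctrl.move_l(P(x,.1685),O,feed=.02,threshold=4); l=loc()
    print(x,r,l,np.round(ctrl.get_force(),1),np.round(ctrl.get_wrist_torque(),2),round(ctrl.get_time_s(),2))
    if l[2]<171.2: break
E
```

```text
2.0 True [  1.9   0.  172.9] [-1.1  0.2  5.5] [-0.26  0.28 -0.07] 12.67
1.0 True [  0.9   0.  172.8] [-1.   0.2  5.3] [-0.2   0.35 -0.07] 13.13
0.0 True [-1.000e-01 -0.000e+00  1.727e+02] [-0.2  0.3  4.8] [-0.16  0.2   0.  ] 13.6
-1.0 True [ -1.    0.  172.4] [-1.1 -0.6  4.7] [-0.06  0.24 -0.02] 14.07
-2.0 True [ -2.    0.  171.9] [-0.4 -0.   4.3] [-0.06  0.31 -0.01] 14.58
-3.0 True [ -3.4   0.  170.8] [-1.6  0.1  2.1] [0.04 0.4  0.01] 15.13
```

The drops trace the barrel rounding over the notch's rear edge at x≈+1.7, so the notch centre is at x≈-6.3. Lowering there.

```bash
python3 - <<'E'
from st import *
ctrl.move_l(P(-3.4,.1742),O,feed=.03)
ctrl.move_l(P(-6.3,.1742),O,feed=.03); st("above")
for z in (.170,.166,.1625,.160):
    r=ctrl.move_l(P(-6.3,z),O,feed=.015,threshold=4); st((z,r)); print(loc())
    if r: break
E
```

```text
above [ 0.8 -0.5 -3.2] [-0.01  0.14  0.02] 0.0335 30.0 [0.5269 0.191  0.174 ] 15.66
(0.17, False) [ 0.4  0.5 -3.3] [ 0.01  0.13 -0.07] 0.0333 30.0 [0.5273 0.1911 0.1698] 16.09
[ -6.4   0.  169.8]
(0.166, False) [-0.4  0.5 -2. ] [-0.01  0.18  0.06] 0.0334 30.0 [0.5273 0.1911 0.1659] 16.51
[ -6.3  -0.  165.9]
(0.1625, False) [-0.6  0.1 -2.6] [0.01 0.23 0.02] 0.0336 30.0 [0.5273 0.1911 0.1624] 16.89
[ -6.3  -0.  162.4]
(0.16, True) [0.1 1.4 4.9] [-0.17  0.19  0.07] 0.0334 30.0 [0.5274 0.1912 0.161 ] 17.1
[-6.20e+00  1.00e-01  1.61e+02]
```

It bottomed at 0.161, exactly 12 mm down. I'll release in small steps, shifting towards -y so the fixed tab's finger stays put and the pin goes straight into its hole.

```bash
python3 - <<'E'
from st import *
import cv2
z=.1612
for g in range(36,50,2):
    eoat.command_gripper(g/1e3)
    ctrl.move_l(P(-6.3,z,-(g-34)/2 ),O,feed=.02,threshold=8); st(g)
eoat.command_gripper(.06); st(60)
eoat.command_gripper(.07)
ctrl.move_l(P(-6.3,z,-3),O,feed=.03)
eoat.command_gripper(.088); st(88)
r=ctrl.move_l(P(-6.3,.2,-3),O,feed=.04,threshold=5); st(r)
ctrl.move_l(P(-6.3,.32,-3),O)
ctrl.move_pose([.40,-.1,.35],[np.pi,0,0]); st("away")
s=[cams.get_image(n)["pixels"][...,::-1] for n in("side","top")]
a=cv2.resize(s[0][130:230,200:280],(480,600),interpolation=cv2.INTER_CUBIC)
b=cv2.resize(s[1][110:210,143:196],(318,600),interpolation=cv2.INTER_CUBIC)
cv2.imwrite("pics/hung.png",np.hstack([a,b]))
E
```

```text
36 [ 0.3 -0.7 -0.7] [-0.27  0.16 -0.07] 0.0358 7.6 [0.5274 0.19   0.161 ] 17.62
38 [-0.1 -0.6 -2.8] [-0.01  0.2   0.02] 0.0379 7.2 [0.5275 0.1892 0.1611] 18.13
40 [ 0.3 -0.2 -3. ] [-0.02  0.19  0.01] 0.0398 6.3 [0.5277 0.188  0.1612] 18.64
42 [-1.2  0.3 -2.8] [-0.    0.16 -0.02] 0.042 5.4 [0.5278 0.187  0.1612] 19.15
44 [-0.5 -0.3 -2.2] [-0.06  0.17 -0.04] 0.0442 4.6 [0.528  0.1861 0.1612] 19.66
46 [-0.8  0.3 -0. ] [ 0.04  0.21 -0.04] 0.0458 0.8 [0.5285 0.1853 0.1614] 20.17
48 [-0.2  1.1  0.1] [0.07 0.17 0.01] 0.0482 0.2 [0.5284 0.1841 0.1613] 20.68
60 [ 0.4 -0.1  0.7] [-0.03  0.15  0.  ] 0.06 0.0 [0.5283 0.1841 0.1612] 21.1
88 [-0.  -0.8 -0.1] [-0.02  0.11 -0.03] 0.0878 0.0 [0.5278 0.1881 0.1612] 22.28
False [ 0.2 -0.4  0.1] [-0.04  0.16 -0.  ] 0.0877 0.0 [0.5276 0.188  0.1997] 23.4
away [ 0.  -0.2 -0.8] [-0.02  0.15  0.03] 0.0878 0.0 [ 0.4005 -0.0996  0.3499] 25.56
```

View pics/hung.png

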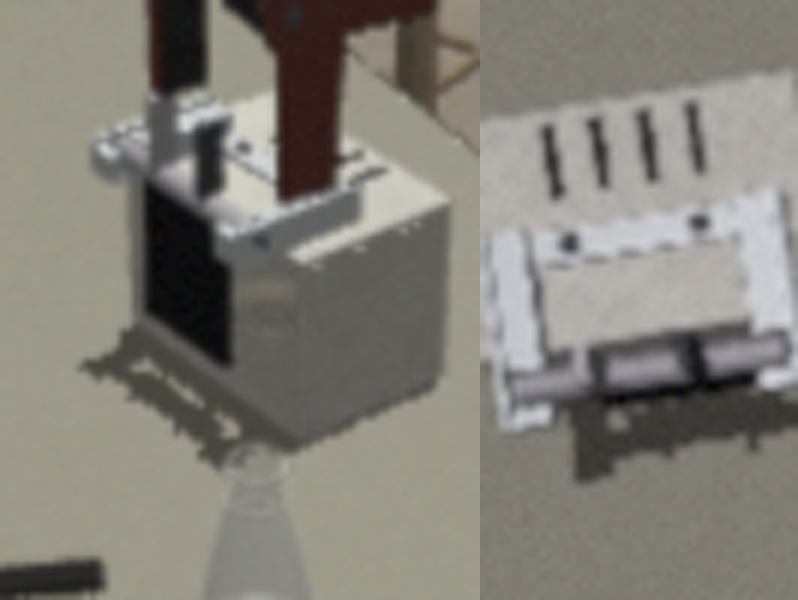

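The side view shows the door hanging seated on box B with the pin dark in its hole at about (262,240). The top view shows the barrel down in both rails. The spring load faded only at the tabs' 46 mm rest width, so the pin is fully out.

```bash
python3 -c "
from cell import ctrl
print(ctrl.finish_job())"
```

```text
the job is handed in; nothing more can be done
None
```

The door now hangs by itself on box B, the one with the shell dish, with its pin sprung home in the hole; I saw no sign of the bystanders being disturbed, and the job was handed in at about 26 s.

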